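Make the eye-surgery practice station ready

ROBOT

A 6-joint arm with a two-finger parallel gripper is mounted at the origin on the work surface. World frame = base frame: x ahead of the robot, y to its left, z up, the work surface at z = 0. Lengths are in m, angles in rad, forces in N, time in s.
With the tool pointing down it reaches from about 0.275 to 0.825 m from the base axis. Payload 4.9 kg.
Tool frame: the origin (TCP) lies midway between the tips of the shut fingers; the grasp point (between the pads) lies 19 mm behind it (bot.grip_depth is the distance from the TCP to the grasp point, in m); z points along the fingers, y is the line along which they close (so a half turn about z gives the same grasp; the last joint's range is limited). The gripper opens to 85 mm and grips with 20 to 120 N. Pads are 22 mm wide; open, the fingers measure 114 mm over their backs; the gripper's body (76 mm by 85 mm) begins 54 mm behind the grasp point. The pads swing forward as they close: fully open they stand 13 mm farther back than shut.
Start: joints at [-1.476, 0.326, -0.193, 1.052, 0, 1.437], TCP at [0.125, -0.536, 0.231] pointing down, gripper open.
Joint ranges: [-2.65, 2.65], [-0.97, 1.79], [-1.3, 1.35], [-1.93, 2.1], [-1.47, 1.37], [-3.14, 3.14]. Speed limits (rad/s): [2.57, 2.57, 3.14, 3.14, 3.14, 3.14].

INTERFACE

Orientations are given as a unit quaternion [w, x, y, z].
In Python, from cell import bot gives the robot as it stands. Calls block until the motion is done:
- bot.move_pose(position, orientation): joint-space move of the TCP to a pose.
- bot.move_linear(position, speed=0.15, rotation=None, until_force=None): straight line of the TCP; rotation=None keeps the orientation; speed is the mean speed in m/s. With until_force (N) it stops when the force on the tool has changed by that much, and returns True; else False.
- bot.goto_joints(angles): joint-space move.
- bot.set_gripper(opening, grasp_force=None): opening from 0.0 (shut) to 1.0 (fully open); grasp_force is the grip in N (None keeps the last); returns when the fingers have stopped.
- bot.wait(seconds).
- bot.solve_ik(position, orientation): joint angles nearest the present ones, or None.
- bot.camera(name): name is "side" or "top"; returns the picture (480x640x3 uint8, red, green, blue); there is no depth.
- bot.calibration(name): a dict with "mtx" (3x3 intrinsics, pixels), "extrinsics" (4x4, takes a point from world to camera coordinates). Camera axes: x right, y down, z forward; pixel columns grow to the right and rows downward; lengths in m; the calibration is good to about 2 mm. A picture is of the moment at which its call begins. calibration takes no time and is no camera call.
A pose or a line that the arm cannot do raises bot.PlanningError and nothing moves.
- bot.close_job(): hands the job in; it is judged then, once.
Trained networks look in the newest picture that a camera, given by its name, has taken for a name from the list of things; names that differ only in an ending like _2 or _b are one class to them, and where a whole thing is asked for, a point or a joint stands for the part that bears it (a point fixed in the world has none). Each returns a list of dicts, best first, with "confidence" (0 to 1); they miss things now and then, are a little off and sometimes report something else, mostly with a low value. They report only what shows in the picture. A call takes as long as a camera call. They do not tell look-alikes from the thing itself.
- bot.search_frame(camera, thing): "bbox" ([left, top, width, height] in pixels, round what is visible of it).
Readings, each from a call of its own:
- bot.read_clock(): time.
- bot.read_joint_positions(): joint angles.
- bot.read_joint_vel(): joint speeds.
- bot.read_joint_efforts(): joint torques, N m.
- bot.read_position(): TCP position.
- bot.read_tool_rot(): TCP orientation.
- bot.read_ft_force(): force on the tool from outside, world axes, zero at the start.
- bot.read_moment(): the same for the moment, N m.
- bot.read_gripper_width(): opening from 0.0 (shut) to 1.0 (fully open).
- bot.read_finger_force(): force on a finger pad.
Only numpy, scipy, OpenCV 4.12 (cv2) and the standard library are available. Lean on these libraries where they do the work, as an engineer would, in place of code of your own. Each camera call takes 0.05 s, during which the arm holds its last target. There are 200 camera calls.

TASK

Make the practice station ready for the next trainee: swing the magnifier off the pot until its lens is centred over the green parking pad, then lift the lid off the pot by its knob and set it down right way up on the red mat, wholly on the mat. Put every used syringe into the steel tray, and when the lid is off, swing the magnifier back and leave its lens centred over the model eye in the pot. Leave everything else where it is.

Things in the scene. Friction and masses are not known exactly. Their poses are not given: they have to be found in the camera images.
- magnifier (a joint): hinge of the magnifier arm on its upright stand, rad, vertical axis. 0: the arm points from the stand straight towards the robot (-x); growing values swing the lens to the robot's right (towards -y); range -0.6 to 1.5. Stiff friction (about 0.4 N m, 1.3 N at the handle): it stays where it is left.
- hinge (a point): point on the hinge axis, on top of the magnifier's stand (grey round foot 120 mm across, steel post), 150 mm above the table. The stand is fixed, its place differs from start to start.
- lens (a point): centre of the round magnifier lens (clear, black rim, 108 mm across, its underside 144 mm and its top 159 mm above the table), 250 mm out from the hinge axis along the cream arm.
- handle (a point): centre of the magnifier's handle: upright round purple rod, 20 mm in diameter, from 155 to 225 mm above the table (this point is at 190 mm), on the free end of the head, 62 mm beyond the lens centre, 312 mm from the hinge axis.
- eye (a point): top of the model eye (white ball with blue iris, 34 mm) in the middle of the practice pot; 44 mm above the table. The pot is fixed: round, steel, 100 mm across outside, 92 mm inside, 55 mm high. It stands on the lens's circle, 250 mm from the hinge axis.
- pad_centre (a point): centre of the top of the parking pad: flat green disc with a white dot, 90 mm across, 3 mm thick, fixed on the table on the lens's circle, 250 mm from the hinge axis, to the robot's right.
- lid_knob (a point): centre of the knob of the pot's loose steel lid; black round knob, 26 mm in diameter, 28 mm high, its top 46 mm and this point 32 mm above the lid's underside; z points up out of the lid. Lid 106 mm across, its plate's top 12 mm above the underside, with a 6 mm deep, 84 mm wide plug below that drops loosely into the pot, about 0.16 kg. On the pot this point is 81 mm above the table; flat on the mat it is 36 mm above the table.
- lid: the same lid; origin at the centre of its underside.
- mat: square red mat, 170 x 170 mm, 4 mm thick, fixed on the table; origin at its centre on the table, x and y along its edges. It lies left or right of the pot, swapping places with the tray from start to start.
- tray: open square steel tray, 165 x 165 mm outside, 157 mm inside, 28 mm high, floor about 4 mm thick, fixed on the table; origin at its centre on the table, x and y along its edges.
- syringe0_c (a point): centre of a used syringe (absent in some starts), 10 mm above the table when it lies there: pale barrel 20 mm in diameter from 22 mm behind to 44 mm ahead of this point along its x axis, white nozzle to 56 mm, 34 mm wide and 20 mm high finger flange at 22 mm behind, thin purple plunger to 52 mm behind. Rests on the flat of its flange. About 30 g.
- syringe0: the same syringe; origin 10 mm below its centre.
- syringe1_c (a point): centre of a used syringe (absent in some starts), 10 mm above the table when it lies there: pale barrel 20 mm in diameter from 22 mm behind to 44 mm ahead of this point along its x axis, white nozzle to 56 mm, 34 mm wide and 20 mm high finger flange at 22 mm behind, thin purple plunger to 52 mm behind. Rests on the flat of its flange. About 30 g.
- syringe1: the same syringe; origin 10 mm below its centre.
- syringe2_c (a point): centre of a used syringe (absent in some starts), 10 mm above the table when it lies there: pale barrel 20 mm in diameter from 22 mm behind to 44 mm ahead of this point along its x axis, white nozzle to 56 mm, 34 mm wide and 20 mm high finger flange at 22 mm behind, thin purple plunger to 52 mm behind. Rests on the flat of its flange. About 30 g.
- syringe2: the same syringe; origin 10 mm below its centre.
- syringe3_c (a point): centre of a used syringe (absent in some starts), 10 mm above the table when it lies there: pale barrel 20 mm in diameter from 22 mm behind to 44 mm ahead of this point along its x axis, white nozzle to 56 mm, 34 mm wide and 20 mm high finger flange at 22 mm behind, thin purple plunger to 52 mm behind. Rests on the flat of its flange. About 30 g.
- syringe3: the same syringe; origin 10 mm below its centre.
- cup: open steel cup, 64 mm across, 65 mm high, between pot and stand; bystander, origin under its centre
- forceps: steel forceps, 100 mm long, lying on the table; bystander
- marker: green marker pen, 120 mm long; bystander
- dropper: small white dropper bottle with a blue cap, 36 mm across, 75 mm high; bystander
- handpiece: blue instrument handpiece, 140 mm long; bystander
There are look-alikes about, which are no part of the job. What is shaped like the lid but brown or pink is not meant. Leave any orange look-alike of the part that bears eye alone.

How it is judged:
On the way, in this order (a step that is already met when the one before it is completed fails the run):
1. the magnifier's lens is over the green parking pad (within 30 mm) and at rest (horizontal distance between lens and pad_centre below 0.03 m and velocity of joint magnifier between -0.05 and 0.05 rad/s), for 0.3 s.
2. the lid lies right way up on the red mat, let go (x of lid_knob in the frame of mat between -0.04 and 0.04 m and y of lid_knob in the frame of mat between -0.04 and 0.04 m and height (world z) of lid_knob below 0.045 m and angle between lid_knob's own z axis and vertical below 0.12 rad and contact force between the fingers and lid below 0.1 N and linear speed of lid below 0.03 m/s), for 0.3 s.
3. the lens is back over the model eye (within 18 mm), at rest (horizontal distance between lens and eye below 0.018 m and velocity of joint magnifier between -0.05 and 0.05 rad/s), for 0.3 s.
At the end, for the whole second after the job is handed in: lens centre within 18 mm (horizontally) of the model eye, arm at rest; lid right way up on the red mat, its centre within 40 mm of the mat's centre along each edge; every syringe present lies in the steel tray (centre inside its walls, below 50 mm); all released (all of step 2 and all of step 3 and x of syringe0_c in the frame of tray between -0.08 and 0.08 m and y of syringe0_c in the frame of tray between -0.08 and 0.08 m and height (world z) of each of syringe0_c, syringe1_c, syringe2_c, syringe3_c below 0.05 m and contact force between the fingers and syringe0 below 0.1 N and x of syringe1_c in the frame of tray between -0.08 and 0.08 m and y of syringe1_c in the frame of tray between -0.08 and 0.08 m and contact force between the fingers and syringe1 below 0.1 N and x of syringe2_c in the frame of tray between -0.08 and 0.08 m and y of syringe2_c in the frame of tray between -0.08 and 0.08 m and contact force between the fingers and syringe2 below 0.1 N and x of syringe3_c in the frame of tray between -0.08 and 0.08 m and y of syringe3_c in the frame of tray between -0.08 and 0.08 m and contact force between the fingers and syringe3 below 0.1 N); the robot touches nothing.
It fails at once if a bystander (cup, forceps, marker, dropper bottle, handpiece) is moved more than 40 mm (distance of any of cup, forceps, marker, dropper, handpiece from where it was at the start of the episode above 0.04 m).
Of syringe0, syringe1, syringe2, syringe3 only 2 to 4 are there at a start; the rules pass over those that are not, and their reading is None.
At some moment in a run one of syringe0, syringe1, syringe2, syringe3 may be knocked a few centimetres aside while the robot is not near it.
Once in a run the grip may slacken for a moment while it holds something.
It also fails if it takes over 210 s, if anything falls off the work surface, if the arm or the gripper's body presses on something with over 40 N, if the wrist force passes 120 N, or if a joint passes its speed limit or range.

## Working session

There is one attempt and no reset: what is moved stays moved. The work goes in short steps, each a Python script; the robot and the scene stay as the last script left them, time stands still between calls to the robot, and variables do not carry over. Pictures are saved under pics/ and viewed, at most 14 in all, crops included, and the job is handed in when it is done.

```bash
ls; mkdir -p pics
python3 - <<'E'
from cell import bot
import cv2,numpy as np
for n in ("top","side"):
    im=bot.camera(n); cv2.imwrite(f"pics/{n}0.png",im[:,:,::-1])
    c=bot.calibration(n); print(n,np.round(c["mtx"],1).tolist(),np.round(c["extrinsics"],3).tolist())
    for t in ("lens","handle","hinge","eye","pad_centre","lid","mat","tray","syringe0","cup","forceps","marker","dropper","handpiece"):
        try: print(t,[([round(v) for v in d["bbox"]],round(d["confidence"],2)) for d in bot.search_frame(n,t)])
        except Exception as e: print(t,repr(e)[:80])
print(bot.read_clock())
E
```

```text
pics
top [[569.2, 0.0, 320.8], [0.0, 569.2, 243.4], [0.0, 0.0, 1.0]] [[-0.02, -1.0, 0.003, 0.013], [-0.992, 0.02, -0.121, 0.579], [0.121, -0.006, -0.993, 1.676], [0.0, 0.0, 0.0, 1.0]]
lens [([298, 164, 35, 119], 0.83), ([445, 273, 6, 30], 0.65)]
handle [([294, 166, 39, 119], 0.75)]
hinge [([293, 164, 46, 125], 0.59), ([372, 211, 30, 25], 0.15)]
eye [([424, 220, 37, 34], 0.84)]
pad_centre [([372, 211, 27, 27], 0.73), ([193, 233, 9, 28], 0.29)]
lid [([302, 303, 37, 35], 0.79), ([246, 200, 34, 31], 0.67), ([319, 259, 18, 22], 0.59), ([443, 274, 9, 34], 0.47)]
mat [([218, 248, 59, 56], 0.58), ([442, 272, 9, 32], 0.38)]
tray [([360, 252, 58, 59], 0.87), ([294, 166, 39, 119], 0.61)]
syringe0 [([191, 233, 14, 31], 0.78), ([194, 276, 9, 36], 0.5), ([444, 272, 7, 32], 0.47)]
cup [([320, 214, 9, 19], 0.46)]
forceps [([361, 251, 59, 60], 0.41), ([387, 312, 40, 13], 0.37)]
marker [([218, 245, 61, 61], 0.7), ([386, 312, 41, 14], 0.54), ([319, 274, 11, 8], 0.46)]
dropper [([320, 265, 14, 17], 0.45), ([218, 246, 58, 58], 0.36), ([192, 276, 12, 37], 0.3)]
handpiece [([153, 319, 38, 30], 0.55)]
side 
[... 238 characters left out ...]
)]
handle [([248, 195, 118, 55], 0.88)]
hinge [([237, 196, 134, 76], 0.83), ([248, 196, 120, 58], 0.44), ([272, 448, 86, 29], 0.23)]
eye [([320, 278, 42, 26], 0.95), ([364, 194, 32, 30], 0.64), ([198, 362, 46, 26], 0.19)]
pad_centre []
lid [([383, 294, 45, 31], 0.89), ([225, 289, 47, 29], 0.86), ([316, 255, 45, 30], 0.83), ([318, 277, 44, 28], 0.42)]
mat [([249, 310, 108, 75], 0.74)]
tray [([358, 227, 76, 52], 0.65)]
syringe0 [([267, 385, 44, 42], 0.86), ([199, 358, 44, 30], 0.66), ([416, 220, 33, 16], 0.65)]
cup [([286, 246, 26, 33], 0.98)]
forceps [([348, 353, 41, 38], 0.66)]
marker [([412, 217, 36, 17], 0.41)]
dropper [([187, 305, 20, 34], 0.63)]
handpiece [([273, 448, 86, 30], 0.75)]
1.5
```

Run:
```python
import cv2
a=cv2.imread("pics/top0.png")[150:370,140:480]; cv2.imwrite("pics/topc.png",cv2.resize(a,(800,518),interpolation=cv2.INTER_CUBIC))
a=cv2.imread("pics/side0.png")[180:480,160:480]; cv2.imwrite("pics/sidec.png",cv2.resize(a,(640,600),interpolation=cv2.INTER_CUBIC))
```

```text
(no output)
```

View pics/topc.png

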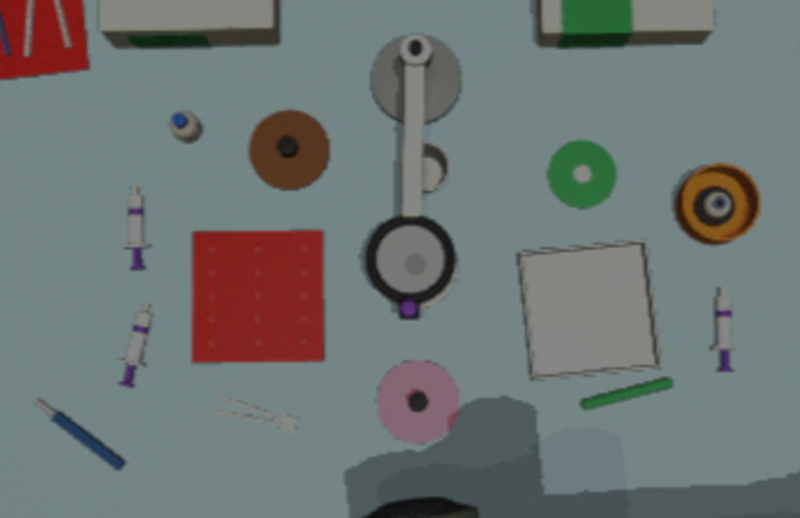

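View pics/sidec.png

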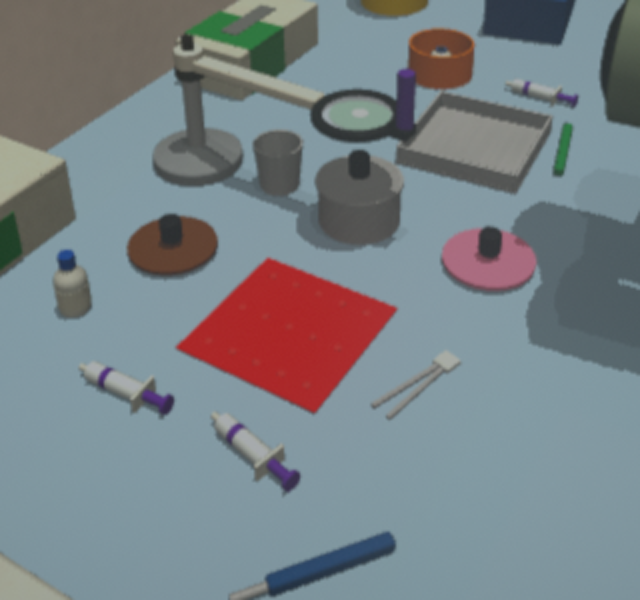

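The crops show these things (crop pixels, top view):
- **Magnifier:** hinge (415,48), lens (410,260), purple handle (408,308). The pot is under the lens, with its black knob at about (415,264).
- **Fixed places:** mat (258,296), tray (588,311), pad (582,174).
- **Syringes:** (136,222), (137,340), (724,325).
- **Lid candidates:** brown (289,148), pink (418,400), and the steel one on the steel pot under the lens. Only the steel one fits the description.
- **Pot candidates:** the orange one at (717,203) is the decoy. The steel pot is the one meant, and both crops already show it enlarged.

```bash
cat > h.py <<'E'
from cell import bot
import cv2,numpy as np
from scipy.spatial.transform import Rotation as R
def snap(n,name=None):
    im=bot.camera(n)
    if name: cv2.imwrite(f"pics/{name}.png",im[:,:,::-1])
    return im
def w(n,uv,z):
    c=bot.calibration(n);E=c["extrinsics"]
    d=E[:3,:3].T@np.linalg.solve(c["mtx"],[uv[0],uv[1],1.]); o=-E[:3,:3].T@E[:3,3]
    return o+d*(z-o[2])/d[2]
def px(n,p):
    c=bot.calibration(n); q=c["mtx"]@(c["extrinsics"]@np.append(p,1))[:3]; return q[:2]/q[2]
def down(yaw):  # tool z down, closing line (tool y) at angle yaw from world y (mod pi)
    yaw=(yaw+np.pi/2)%np.pi-np.pi/2
    q=(R.from_euler('z',yaw)*R.from_euler('x',np.pi)).as_quat(); return np.array([q[3],*q[:3]])
def blobs(im,lo,hi,amin=15):
    m=cv2.inRange(cv2.cvtColor(im,cv2.COLOR_RGB2HSV),lo,hi)
    n,l,s,c=cv2.connectedComponentsWithStats(m)
    return sorted([(int(s[i,4]),np.round(c[i],1),cv2.minAreaRect(np.argwhere(l==i)[:,::-1].astype(np.float32))) for i in range(1,n) if s[i,4]>=amin],key=lambda t:-t[0])
def syringes(im,show=True):
    """purple plunger + band give centre and axis: bands 2 blobs per syringe (image only)"""
    return [(a,c) for a,c,_ in blobs(im,(120,60,30),(155,255,255),4)]
E
python3 - <<'E'
from h import *
np.set_printoptions(precision=3,suppress=True)
im=cv2.imread("pics/top0.png")[:,:,::-1].copy()
print(bot.read_tool_rot(), down(0))
f=lambda u,v:(140+u/2.353,150+v/2.353)
P=lambda u,v,z:w("top",f(u,v),z)
print("hinge",P(415,47,.165),"lens",P(410,260,.155),"handle",P(408,308,.225),"knob",P(415,264,.095))
print("tray rim corners",[P(u,v,.028)[:2] for u,v in((517,253),(644,242),(659,366),(532,379))])
for nm,lo,hi in(("red",(0,150,60),(6,255,255)),("green",(55,120,50),(80,255,255))):
    for a,c,r in blobs(im,lo,hi,200): print(nm,a,c,r[2],w("top",c,.004))
for a,c in syringes(im): print("purple",a,c,w("top",c,.01))
s=cv2.imread("pics/side0.png")[:,:,::-1]
g=lambda u,v:(160+u/2,180+v/2)
print("side: handle top",w("side",g(406,73),.225),"knob",w("side",g(359,155),.101-.006),"foot",w("side",g(198,158),.01),"hinge",w("side",g(187,42),.165))
E
```

```text
[-0.     0.993  0.114  0.   ] [0. 1. 0. 0.]
hinge [0.772 0.01  0.165] lens [0.517 0.021 0.155] handle [0.457 0.024 0.225] knob [0.518 0.015 0.095]
tray rim corners [array([ 0.535, -0.115]), array([ 0.546, -0.278]), array([ 0.388, -0.291]), array([ 0.375, -0.129])]
red 3305 [134.1 159.1] 83.41805267333984 [0.859 0.577 0.004]
red 2960 [249.3 275.6] 90.0 [0.489 0.22  0.004]
red 1085 [522.1 165.2] 90.0 [ 0.816 -0.631  0.004]
green 927 [391.9 144.6] 87.95458984375 [ 0.89  -0.228  0.004]
green 542 [387.  223.5] 45.0 [ 0.641 -0.204  0.004]
purple 59 [313.4 280.4] [0.47  0.026 0.01 ]
purple 35 [447.8 303.1] [ 0.394 -0.378  0.01 ]
purple 32 [194.2 309.3] [0.391 0.386 0.01 ]
purple 30 [198.1 259.4] [0.541 0.375 0.01 ]
purple 15 [101.6 153.8] [0.876 0.676 0.01 ]
purple 15 [100.5 166.9] [0.835 0.678 0.01 ]
purple 15 [197.4 239.2] [0.603 0.377 0.01 ]
purple 15 [199.3 289.4] [0.45  0.371 0.01 ]
purple 13 [447.2 282.5] [ 0.456 -0.379  0.01 ]
purple 7 [ 99.1 176.9] [0.803 0.682 0.01 ]
purple 6 [141.5 166. ] [0.835 0.552 0.01 ]
purple 5 [136.4 145.8] [0.9   0.569 0.01 ]
purple 5 [137.4 149.8] [0.887 0.565 0.01 ]
purple 5 [140.4 161.8] [0.849 0.555 0.01 ]
purple 4 [138.2 154. ] [0.874 0.562 0.01 ]
purple 4 [139.5 158. ] [0.861 0.558 0.01 ]
purple 4 [142.5 170.5] [0.821 0.548 0.01 ]
side: handle top [0.457 0.026 0.225] knob [0.519 0.017 0.095] foot [0.765 0.016 0.01 ] hinge [ 0.788 -0.012  0.165]
```

Everything fits: the lens-to-hinge and pad-to-hinge distances are both 0.25, and the pad angle is about 1.03 rad. Starting with the magnifier.

```bash
cat >> h.py <<'E'
H=np.array([.769,.010])
def hp(th,r=.312): return H-r*np.array([np.cos(th),np.sin(th)])
def swing(a,b,z=.178,steps=9):
    for t in np.linspace(a,b,steps+1)[1:]:
        bot.move_linear([*hp(t),z],speed=.12,rotation=down(t))
E
python3 - <<'E'
from h import *
np.set_printoptions(precision=3,suppress=True)
p=bot.read_position(); bot.move_linear([p[0],p[1],.33])
bot.move_pose([*hp(-.044),.33],down(-.044))
print(bot.read_joint_positions(), bot.solve_ik([*hp(1.03),.178],down(1.03)))
bot.move_linear([*hp(-.044),.178],until_force=8)
print(bot.read_position())
bot.set_gripper(0,30); print(bot.read_gripper_width(),bot.read_finger_force(),bot.read_ft_force())
swing(-.044,1.032)
print(bot.read_position(),bot.read_ft_force(),bot.read_gripper_width())
snap("top","pad")
im=cv2.imread("pics/pad.png")[150:370,140:480]; cv2.imwrite("pics/padc.png",cv2.resize(im,(800,518),interpolation=cv2.INTER_CUBIC))
E
```

```text
[-0.111  0.103 -0.226  1.242 -0.     3.076] [-0.512  0.567  0.049  1.052  0.     1.6  ]
[0.458 0.024 0.179]
0.22257085241174396 29.213087260723114 [-0.581  1.182  3.747]
[ 0.609 -0.256  0.178] [2.326 0.915 5.698] 0.22338032113521836
```

View pics/padc.png

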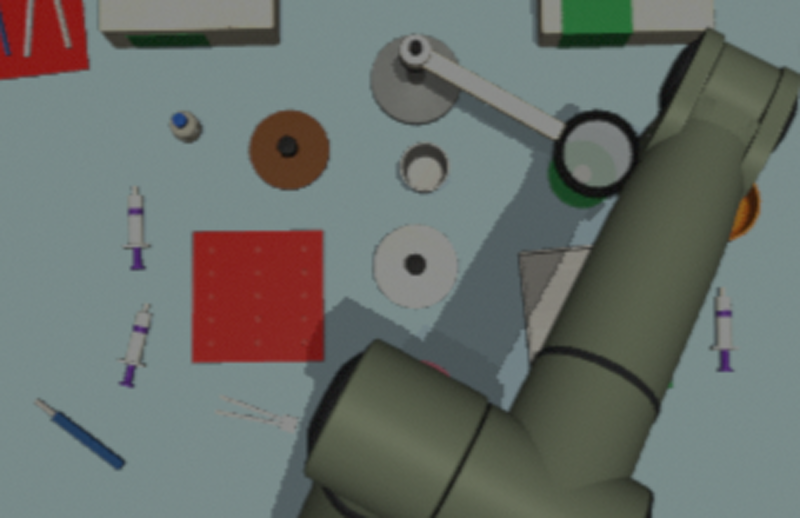

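The lens now sits over the pad, seen at (596,153) with parallax. The steel lid and its knob are clear at (415,265). Next I check the lens offset and grab the lid.

Run:
```python
from h import *
np.set_printoptions(precision=3,suppress=True)
f=lambda u,v:(140+u/2.353,150+v/2.353)
L=w("top",f(596,153),.155); print("lens",L,"err",L[:2]-[.641,-.204])
bot.set_gripper(.6); bot.wait(.5)
p=bot.read_position(); bot.move_linear([p[0],p[1],.33])
k=w("top",f(415,264),.093)[:2]; k2=w("top",f(415,267),.061)[:2]; print("knob",k,k2)
bot.move_pose([*k,.30],down(0))
bot.set_gripper(.75)
bot.move_linear([*k,.12]); print(bot.move_linear([*k,.068],speed=.05,until_force=6), bot.read_position())
bot.set_gripper(0,60); print(bot.read_gripper_width(),bot.read_finger_force())
q=bot.read_position()
bot.move_linear([q[0],q[1],q[2]+.045],speed=.06); print(bot.read_gripper_width(),bot.read_ft_force())
snap("side","lift"); 
im=cv2.imread("pics/lift.png")[180:440,180:480]; cv2.imwrite("pics/liftc.png",cv2.resize(im,None,fx=2,fy=2))
```

```text
lens [ 0.641 -0.204  0.155] err [0. 0.]
knob [0.518 0.015] [0.517 0.016]
False [0.518 0.015 0.068]
0.28148227794931946 58.73925447463989
0.28489685942834175 [-0.867  0.127 -1.08 ]
```

View pics/liftc.png

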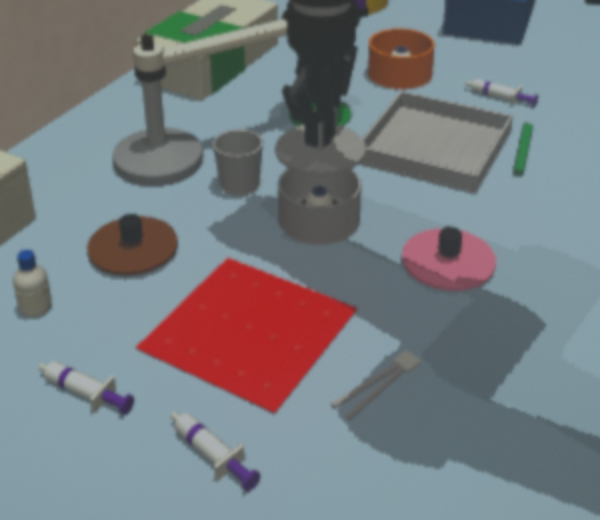

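The lid hangs level at (320,150), off the pot, and the model eye shows in the pot at (320,195). Carrying it to the mat.

Run:
```python
from h import *
np.set_printoptions(precision=3,suppress=True)
z=bot.read_position()[2]
bot.move_linear([.489,.220,z],speed=.12); print(bot.read_gripper_width(),bot.read_ft_force())
bot.move_linear([.489,.220,.035],speed=.1)
print(bot.move_linear([.489,.220,.020],speed=.03,until_force=4),bot.read_position(),bot.read_gripper_width())
bot.set_gripper(.75); bot.wait(.3)
bot.move_linear([.489,.220,.33],speed=.2)
bot.wait(.5)
# out of the way for a look
bot.move_pose([.40,-.10,.40],down(0))
snap("top","mat"); print(bot.read_clock())
im=cv2.imread("pics/mat.png")[150:370,140:480]; cv2.imwrite("pics/matc.png",cv2.resize(im,(800,518),interpolation=cv2.INTER_CUBIC))
```

```text
Traceback (most recent call last):
cell.PlanningError: the arm cannot follow that straight line within its joint ranges
```

Run:
```python
from h import *
np.set_printoptions(precision=3,suppress=True)
z=bot.read_position()[2]
bot.move_linear([.489,.220,z],speed=.12,rotation=down(.8)); print(bot.read_gripper_width(),bot.read_ft_force())
bot.move_linear([.489,.220,.035],speed=.1)
print(bot.move_linear([.489,.220,.020],speed=.03,until_force=4),bot.read_position(),bot.read_gripper_width())
bot.set_gripper(.75); bot.wait(.3)
bot.move_linear([.489,.220,.33],speed=.2)
bot.wait(.5)
bot.move_pose([.40,-.10,.40],down(0.3))
snap("top","mat"); print(bot.read_clock())
im=cv2.imread("pics/mat.png")[150:370,140:480]; cv2.imwrite("pics/matc.png",cv2.resize(im,(800,518),interpolation=cv2.INTER_CUBIC))
```

```text
0.2831299144200735 [ 0.425 -0.443 -1.758]
True [0.489 0.22  0.024] 0.286233437895459
25.6917
```

View pics/matc.png

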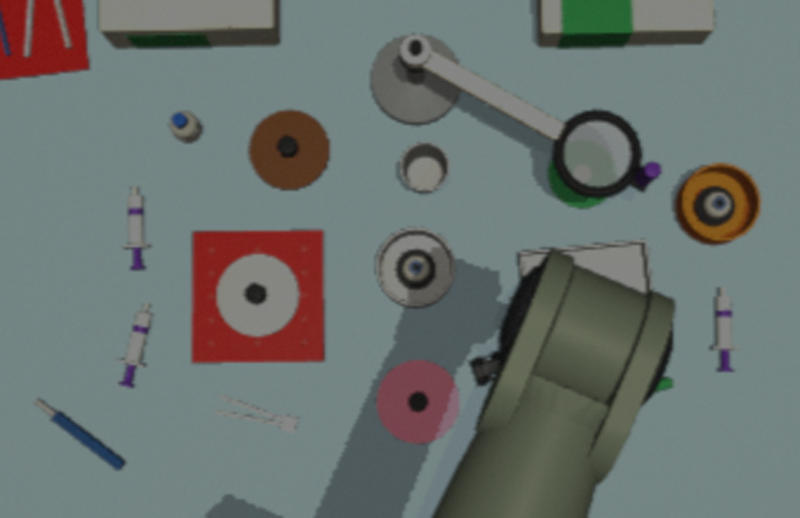

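The lid lies centred on the mat at (257,294), and the model eye is at (416,267). Swinging the magnifier back.

Run:
```python
from h import *
np.set_printoptions(precision=3,suppress=True)
f=lambda u,v:(140+u/2.353,150+v/2.353)
e=w("top",f(416,267),.044)[:2]; d=H-e; th=np.arctan2(d[1],d[0]); print("eye",e,np.hypot(*d),th)
bot.move_pose([*hp(1.032),.33],down(1.032))
bot.set_gripper(.75); bot.move_linear([*hp(1.032),.178],until_force=8); print(bot.read_position())
bot.set_gripper(0,30); print(bot.read_gripper_width())
swing(1.032,th); print(bot.read_gripper_width(),bot.read_ft_force())
bot.set_gripper(.6); bot.wait(.5)
p=bot.read_position(); bot.move_linear([p[0],p[1],.33])
bot.move_pose([.30,-.25,.40],down(0.3))
snap("top","back"); print(bot.read_clock())
im=cv2.imread("pics/back.png"); cv2.imwrite("pics/backc.png",cv2.resize(im[150:370,140:480],(800,518),interpolation=cv2.INTER_CUBIC))
for a,c in syringes(im[:,:,::-1].copy()):
    if c[1]>200: print(a,c,w("top",c,.012)[:2])
```

```text
eye [0.519 0.014] 0.25053535572161806 -0.017656994036516247
[ 0.61  -0.258  0.179]
0.22444329402152458
0.22891855832366528 [-9.573  1.535 13.983]
35.975
58 [316.6 280.5] [0.47  0.016]
36 [447.8 303. ] [ 0.394 -0.377]
33 [194.2 309.4] [0.39  0.385]
30 [198.1 259.4] [0.541 0.374]
15 [197.4 239.2] [0.603 0.377]
15 [199.3 289.4] [0.45 0.37]
13 [447.2 282.5] [ 0.456 -0.379]
```

View pics/backc.png

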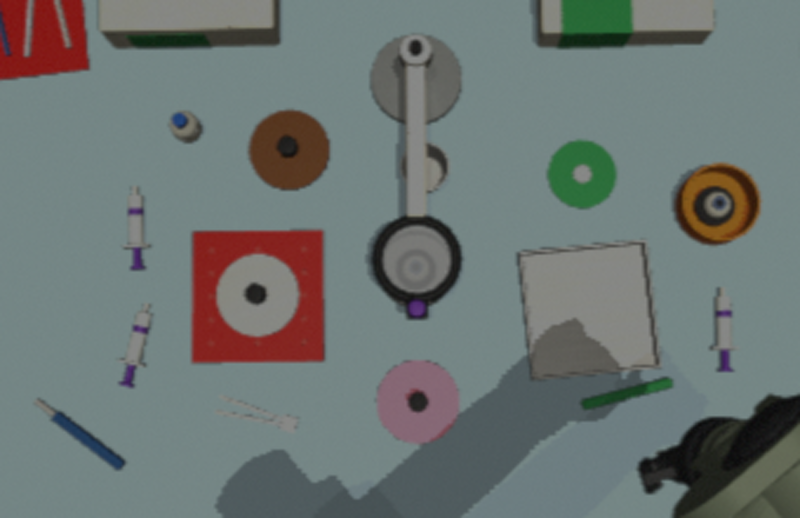

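The lens is back over the eye, at about (416,259) in the picture. Three syringes remain, none of them moved. Starting with the right one.

```bash
cat >> h.py <<'E'
T=np.array([.461,-.203]); TY=.077
def rawdown(y):
    q=(R.from_euler('z',y)*R.from_euler('x',np.pi)).as_quat(); return np.array([q[3],*q[:3]])
def pose(xy,z,yaw):
    "joint move, of the two equal grasps the one with the wrist nearest its middle"
    s=[(abs(j[5]),k) for k in (0,np.pi) if (j:=bot.solve_ik([*xy,z],rawdown(yaw+k))) is not None]
    k=min(s)[1]; bot.move_pose([*xy,z],rawdown(yaw+k))
def pick(plunger,band):
    d=np.array(band)-plunger; c=plunger+.62*d; d/=np.hypot(*d); g=c+.010*d; yaw=np.arctan2(d[1],d[0])
    bot.set_gripper(.6); pose(g,.25,yaw); bot.move_linear([*g,.05],speed=.25)
    hit=bot.move_linear([*g,.004],speed=.06,until_force=8)
    bot.set_gripper(0,40); p=bot.read_position()
    bot.move_linear([p[0],p[1],.10],speed=.1); wd=bot.read_gripper_width()
    print("pick",np.round(c,3),hit,np.round(p,3),"width",round(wd,3)); 
    bot.move_linear([p[0],p[1],.33],speed=.25)
    return wd>.1
def place(dy,via=None):
    ax=np.array([np.cos(TY),np.sin(TY)]); n=np.array([-ax[1],ax[0]])
    g=T+dy*n+.005*ax
    if via is not None: pose(via,.33,TY)
    pose(g,.28,TY); print("carry width",round(bot.read_gripper_width(),3))
    bot.move_linear([*g,.032],speed=.15); bot.set_gripper(.45); bot.wait(.3); bot.move_linear([*g,.30],speed=.3)
def right():
    """fresh plunger/band pixels are printed by look()"""
def look(name):
    im=snap("top",name)
    cv2.imwrite(f"pics/{name}c.png",cv2.resize(im[150:370,140:480,::-1],(800,518),interpolation=cv2.INTER_CUBIC))
    for a,c in syringes(im):
        if c[1]>200: print(a,c,np.round(w("top",c,.012)[:2],3))
E
sed -i '/^def right/,/printed by look/d' h.py
python3 - <<'E'
from h import *
if pick(np.array([.394,-.377]),[.456,-.379]): place(-.04)
bot.move_pose([.33,.0,.40],down(0.3))
look("s1"); print(bot.read_clock())
E
```

```text
pick [ 0.432 -0.378] False [ 0.443 -0.379  0.005] width 0.21
carry width 0.213
58 [316.6 280.5] [0.47  0.016]
32 [404.3 295.2] [ 0.42  -0.247]
32 [194.2 309.3] [0.391 0.385]
30 [198.1 259.4] [0.541 0.374]
15 [197.4 239.2] [0.603 0.377]
15 [199.3 289.4] [0.45 0.37]
12 [402.5 274.5] [ 0.483 -0.244]
49.9167
```

View pics/s1c.png

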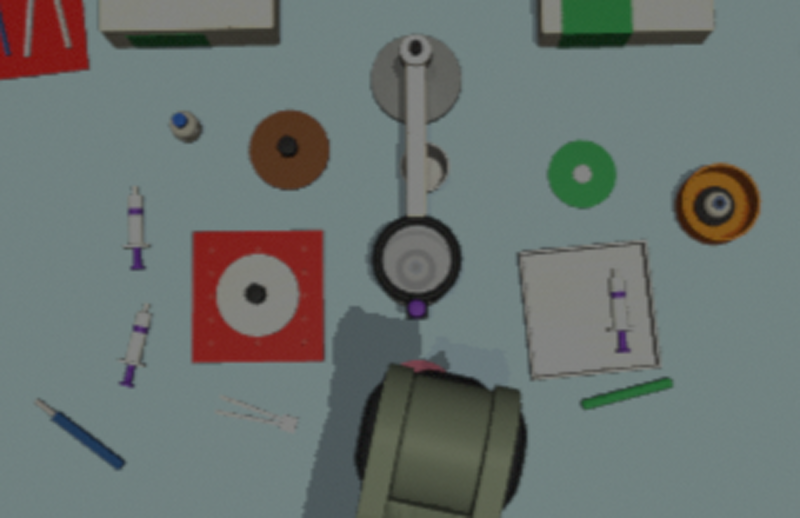

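The first syringe lies in the tray at (620,312), and no fourth is visible. The two left ones are unchanged, so I pick each in turn, checking its position first.

Run:
```python
from h import *
if pick(np.array([.391,.385]),[.45,.37]): place(0.,via=[.33,.08])
bot.move_pose([.33,.0,.40],down(0.3))
look("s2"); print(bot.read_clock())
```

```text
pick [0.428 0.376] False [0.438 0.374 0.005] width 0.211
carry width 0.215
58 [316.6 280.5] [0.47  0.016]
34 [390.8 295.8] [ 0.419 -0.207]
32 [404.3 295.2] [ 0.42  -0.247]
30 [198.1 259.4] [0.541 0.374]
15 [197.4 239.2] [0.603 0.377]
13 [402.4 274.6] [ 0.482 -0.244]
12 [389.5 275.5] [ 0.48  -0.205]
64.8583
```

Run:
```python
from h import *
if pick(np.array([.541,.374]),[.603,.377]): place(.04,via=[.33,.08])
bot.move_pose([.28,.1,.45],down(0.3))
look("s3"); print(bot.read_clock())
snap("side","s3side"); print([([round(v) for v in d["bbox"]],round(d["confidence"],2)) for d in bot.search_frame("side","syringe0")])
print([([round(v) for v in d["bbox"]],round(d["confidence"],2)) for d in bot.search_frame("top","syringe0")])
```

```text
pick [0.579 0.376] False [0.59  0.377 0.005] width 0.213
carry width 0.216
57 [316.7 280.4] [0.47  0.016]
34 [390.8 295.6] [ 0.42  -0.207]
32 [404.3 295.2] [ 0.42  -0.247]
32 [377.5 297.3] [ 0.415 -0.166]
15 [375.9 277.1] [ 0.476 -0.164]
12 [389.5 275.5] [ 0.48  -0.205]
12 [402.5 274.5] [ 0.483 -0.244]
80.475
[([377, 250, 36, 18], 0.82), ([385, 238, 39, 14], 0.68), ([384, 243, 34, 14], 0.65)]
[([387, 266, 8, 35], 0.74), ([370, 268, 14, 32], 0.53), ([401, 263, 5, 32], 0.48), ([152, 323, 39, 26], 0.19)]
```

View pics/s3.png

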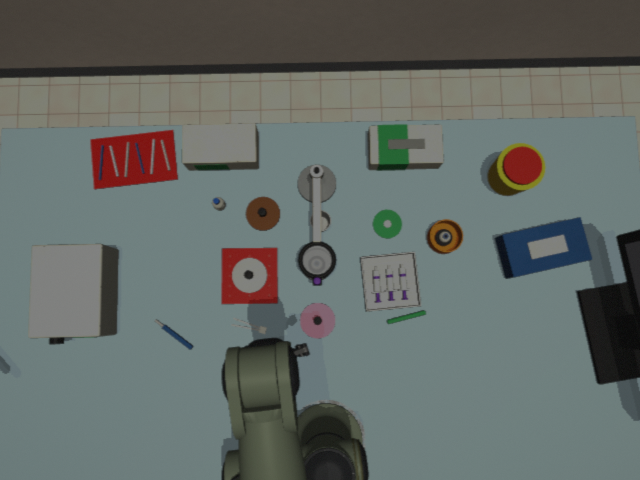

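View pics/s3side.png

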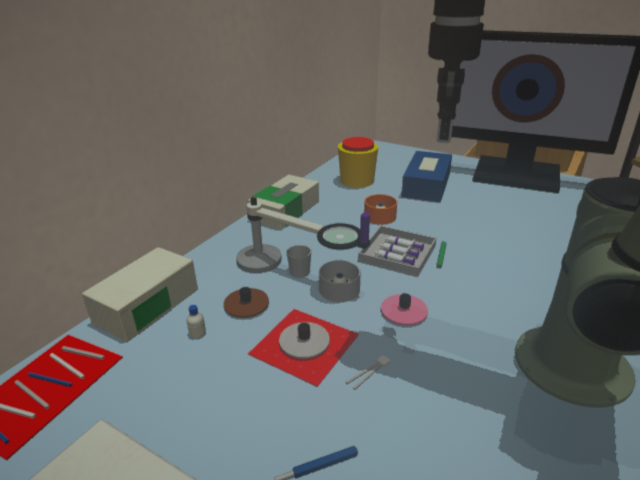

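The pictures show three syringes in the tray near (390,281), the lid flat on the mat at (249,275), and the lens over the pot at (317,260). The bystanders are untouched and there is no fourth syringe. Handing in.

```bash
python3 -c "
from cell import bot
print(bot.close_job())"
```

```text
the job is handed in; nothing more can be done
None
```

I handed the job in at about 80 s of the 210 s limit: the lid is on the red mat, all three syringes present are in the tray, and the lens is back over the model eye; the judge's result was not shown.

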